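Push a square tube in behind the clamp stud and home in the jig

TASK

On the slotted steel table, push the square steel tube across the table top into the bay of the jig, working one end in behind the standing clamp stud first and then swinging the other end in, until the tube lies between the two end stops and up against the back rail along its whole length. Push only: do not grip the tube and do not lift it off the table. Leave the strap clamp, step block, wrench and jar where they are.

Things in the scene. Friction and masses are not known exactly. Their poses are not given: they have to be found in the camera images.
- tube: The piece to be pushed: a bare steel square tube 280 mm long, 30 mm wide and 30 mm high, with flush black plastic end plugs, lying loose on the table; about 0.5 kg, it slides with dry friction and stops where it is left. Origin: centre of its underside. x axis along its length, z up. Its two ends are alike.
- tube_end_a (a point): Centre of the tube's end face at +x of the tube (140 mm from its middle, 15 mm above the table).
- tube_end_b (a point): Centre of the tube's end face at -x of the tube (140 mm from its middle, 15 mm above the table).
- tube_side_left: The tube's long side wall at +y of the tube (274 x 2 x 30 mm, part of the tube, outer face 15 mm from the tube's middle line). Origin at its centre, axes as the tube's.
- tube_side_right: The same wall at -y of the tube.
- jig: Fixed jig: steel back rail 352 long, 28 thick, 36 high, and two end stops (26 wide, 36 deep, 30 high) standing out at its ends on the robot's side, 300 mm between inner faces; bay between them, its floor the table. Origin: on the table, foot of the rail's inner face, midway. y along the rail, x from bay into rail. Bay: x -36 to 0 mm, y -150 to 150 mm. Tube home: middle line at x = -15 mm.
- stud: Clamp stud fixed upright in the table before the bay: threaded rod 16 mm thick, 74 mm high, foot nut 30 mm across and 14 high, upper washer and nut 32 mm across, 46 to 63 mm up. Origin on its axis at the table: 66 mm out from the rail's face (51 mm clear) and 65 to 85 mm left or right of the bay's middle. A flush empty slot nut marks the unused seat on the other side.
- strap: Bystander: a steel strap clamp, 34 x 110 x 14 mm with a thin nose, lying loose beyond the jig. Origin: centre of its underside.
- step_block: Bystander: a steel step block, 30 x 50 mm, 44 mm high, loose beyond the jig. Origin: centre of its underside.
- wrench: Bystander: a loose steel spanner, 190 mm long, lying flat on the robot's right. Origin: underside, at its middle.
- jar: Bystander: a closed clear jar, 60 mm across and 62 mm high, loose on the robot's left. Origin: centre of its underside.
Mind the look-alikes: they are no part of the job. Leave any green look-alike of the stud alone.

How it is judged:
By the outcome, as a careful person would: the job done as asked, in the order asked, and still so for the second after the job is handed in, with the robot touching nothing.
It also fails if it takes over 58 s, if anything falls off the work surface, if the arm or the gripper's body presses on something with over 40 N, if the wrist force passes 120 N, or if a joint passes its speed limit or range.

ROBOT

A 7-joint arm with a two-finger parallel gripper is mounted at the origin on the work surface. World frame = base frame: x ahead of the robot, y to its left, z up, the work surface at z = 0. Lengths are in mm, angles in rad, forces in N, time in s.
With the tool pointing down it reaches from about 400 to 875 mm from the base axis. Payload 4.4 kg.
Tool frame: the origin (TCP) lies at the very end of the fingers, on their centre line; the grasp point (between the pads) lies 19 mm behind it; z points along the fingers, y is the direction in which the jaws open and shut (so a half turn about z gives the same grasp; the last joint's range is limited). The gripper opens to 85 mm and grips with 20 to 120 N. Pads are 22 mm wide; open, the fingers measure 114 mm over their backs; the gripper's body (76 mm by 85 mm) begins 54 mm behind the grasp point. The pads swing forward as they close: fully open they stand 13 mm farther back than shut.
Start: joints at [-1.185, 0.628, 0.038, 1.517, -0.027, 0.996, -0.02], TCP at [283.76, 584.806, 231.313] pointing down, gripper open.
Joint ranges: [-3.06, 3.06], [-0.37, 2.12], [-1.25, 1.32], [0.18, 2.47], [-1.1, 4.24], [0.23, 1.98], [-2.94, 2.94]. Speed limits (rad/s): [2.57, 2.57, 3.14, 3.14, 3.14, 3.14, 3.14].

INTERFACE

Orientations are given as [roll, pitch, yaw] about the fixed x, y, z axes, in that order (R = Rz(yaw) Ry(pitch) Rx(roll)).
In Python, from cell import ctrl gives the robot as it stands.
- The arm moves only by the shell command python3 -m crank 'ROWS' [OPENING]. ROWS is JSON, a list that holds one entry, the list of rows, each a list of 6 numbers: the shift along the tool's x, y, z in units of 30 mm (1.0 is 30 mm), then the turn, a rotation vector about the tool's x, y, z in units of 6 degrees (1.0 is 6 degrees). In form: [[[tx, ty, tz, rx, ry, rz], ...]]. A call has 1 to 12 rows; each row shifts and turns the pose as measured when the row begins, along the tool's axes as they then stand; what a row does not reach is not made up. A row lasts 1/12 s, in which the tool goes at most 41.7 mm and 7.16 degrees, less where a joint would pass 70% of its speed; a pose out of reach is approached as far as the arm can. A call is refused whole if a number of a shift passes 1 or a number of a turn 1, either way. A call with a gripper value outside its range is refused whole. OPENING is the gripper command: -1 is fully open, 1 is shut, values between are in proportion, set as the call begins (- or left out, the last holds). The fingers move at their own pace and stop on an object; the grip force is fixed at half the most. Time passes only in rows, so rows that do not move let the fingers close. It gives the time, the measured TCP pose, the force and the opening at its end, in the units of the state.
- ctrl.read_state(): the state, without advancing time (a new reading comes with each control period).
- ctrl.get_image(name): name is "side" or "top" or "wrist"; returns a dict with "color" (384x512x3 uint8, red, green, blue), "depth" (384x512 float32, mm along the optical axis (not along the pixel's ray), 0 where there is no reading), "camera_matrix" (3x3 intrinsics, pixels), "R" (3x3) and "t" (3): a world point X has camera coordinates R X + t. Camera axes: x right, y down, z forward; pixel columns grow to the right and rows downward; lengths in mm; the calibration is good to about 2 mm. The wrist camera is an equidistant fisheye: a pixel r from the principal point sees the ray r / f radians off the axis. A picture is of the moment at which its call begins.
- ctrl.finish_job(): hands the job in, once; it reports no verdict.
Trained networks look in a picture, given as the dict that the camera call returned (one of the last four; its "shot" number tells which), for a name from the list of things; names that differ only in an ending like _2 or _b are one class to them, and where a whole thing is asked for, a point or a joint stands for the part that bears it (a point fixed in the world has none). Each returns a list of dicts, best first, with "conf" (0 to 1); they miss things now and then, are a little off and sometimes report something else, mostly with a low value. They report only what shows in the picture. A call takes as long as a camera call. They do not tell look-alikes from the thing itself.
- ctrl.search_frame(query, picture): "extent" ([centre column, centre row, width, height] in pixels, round what is visible of it).
The state is a dict: "clock": time; "qpos": joint angles; "qd": joint speeds; "tau": joint torques, N m; "eef_pos": TCP position; "tool_rot": TCP orientation; "force": force on the tool from outside, world axes, zero at the start; "torque": the same for the moment, N m; "width": finger opening in mm.
Only numpy, scipy, OpenCV 4.12 (cv2) and the standard library are available. Lean on these libraries where they do the work, as an engineer would, in place of code of your own. Each camera call takes 0.05 s, during which the arm holds its last target. There are 200 camera calls.

## Working session

There is one attempt and no reset: what is moved stays moved. The work goes in short steps, Python scripts to look and compute and a shell command to move; the robot and the scene stay as the last step left them, time stands still between calls to the robot, and variables do not carry over. Pictures are saved under pics/ and viewed, about 8 in all and at most 12, crops included, and the job is handed in when it is done.

```bash
mkdir -p pics; ls
cat > h.py <<'E'
import numpy as np,cv2
from cell import ctrl
def w(p,u,v,z):
    K,R,t=np.array(p["camera_matrix"]),np.array(p["R"]),np.array(p["t"])
    d=R.T@np.linalg.solve(K,[u,v,1.]);c=-R.T@t
    return c+d*(z-c[2])/d[2]
def px(p,X):
    q=np.array(p["camera_matrix"])@(np.array(p["R"])@np.array(X,float)+np.array(p["t"]));return q[:2]/q[2]
def save(p,n,crop=None,s=1):
    im=p["color"][:,:,::-1]
    if crop: im=im[crop[1]:crop[3],crop[0]:crop[2]]
    cv2.imwrite("pics/"+n,cv2.resize(im,None,fx=s,fy=s,interpolation=cv2.INTER_CUBIC))
E
python3 - <<'E'
from h import *
p=ctrl.get_image("top");save(p,"top0.png",s=1.5)
for q in ["tube","jig","stud","strap","step_block","wrench","jar"]:
    for r in ctrl.search_frame(q,p)[:3]: print(q,round(r["conf"],2),np.round(r["extent"]),w(p,*r["extent"][:2],20).round())
s=ctrl.read_state();print(s)
print(p["camera_matrix"],p["R"],p["t"])
E
```

```text
pics
tube 0.96 [248. 229.  90.  21.] [478.   1.  20.]
jig 0.8 [236. 178. 116.  43.] [642.  34.  20.]
stud 0.68 [186. 253.  13.  13.] [410. 198.  20.]
strap 0.76 [278. 130.  45.  15.] [ 792. -103.   20.]
step_block 0.45 [217. 134.  22.  14.] [784.  91.  20.]
wrench 0.54 [384. 214.  16.  58.] [ 514. -431.   20.]
wrench 0.26 [218. 134.  21.  13.] [785.  89.  20.]
jar 0.9 [110. 221.  25.  17.] [515. 433.  20.]
{'clock': 0.4, 'qpos': array([-1.18479715,  0.62853247,  0.03849542,  1.51749931, -0.02699664,
        0.99629265, -0.019995  ]), 'qd': array([-2.52373931e-04, -1.30059983e-03,  2.27750113e-04, -1.66107301e-03,
        6.79972772e-05,  8.39256935e-04, -6.10610010e-04]), 'tau': array([-1.26806855e-03, -5.62661684e+01,  1.22354474e+00, -1.93477446e+01,
        1.08465721e-02,  4.37068360e-03,  6.77594215e-06]), 'eef_pos': array([283.73425266, 584.7443973 , 231.19558096]), 'tool_rot': array([-3.14137867e+00, -2.44020349e-05,  2.68977675e+00]), 'force': array([ 0.13971451,  0.01954404, -0.69679309]), 'torque': array([ 0.02757578, -0.01045926, -0.02891816]), 'width': 85.11644259721079}
[[431.68622569   0.         254.41818453]
 [  0.         431.68622569 187.90419502]
 [  0.           0.           1.        ]] [[-0.02717266 -0.99956297  0.01164113]
 [-0.99746443  0.02634567 -0.0661107 ]
 [ 0.06577511 -0.01340802 -0.99774439]] [  -6.98225866  609.15148347 1346.79413396]
```

View pics/top0.png

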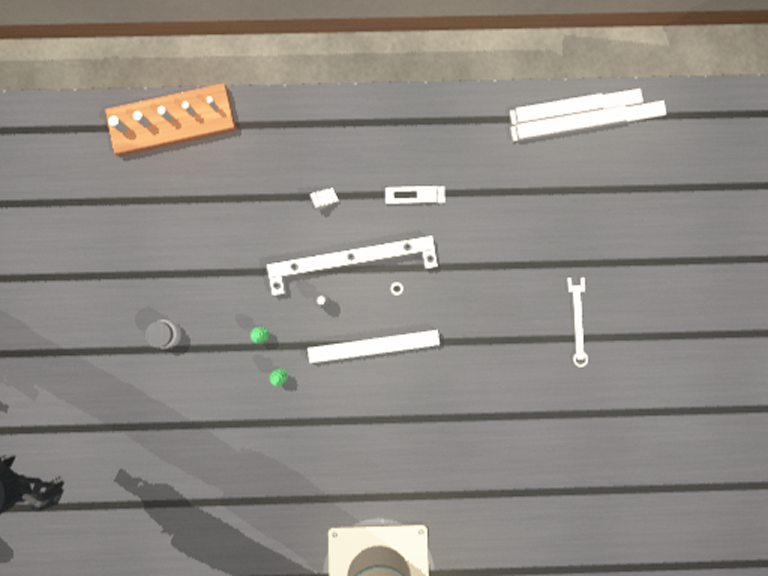

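The top view shows three candidates for the stud: the grey one at (322,300) and green ones at (259,335) and (278,377). The grey one stands right before the bay, opposite the empty seat ring at (397,288), so it fits. The tube runs from (308,354) to (439,338), and the jig from (268,270) to (437,245). I'll confirm in an enlarged crop and measure.

Run:
```python
from h import *
p=ctrl.get_image("top");save(p,"top1.png",(160,145,310,260),5)
im=p["color"].astype(int);g=im.min(2)
np.save("g.npy",im)
print(np.array([g[200,205:225],g[235,195:215]]))
```

```text
[[146 144 145 145 134 148 207 252 253 252 252 216 118 125 113 116 128 131
  147 147]
 [141 143 145 143 142 134 135 134 133 106 196 253 253 253 253 253 253 253
  253 253]]
```

View pics/top1.png

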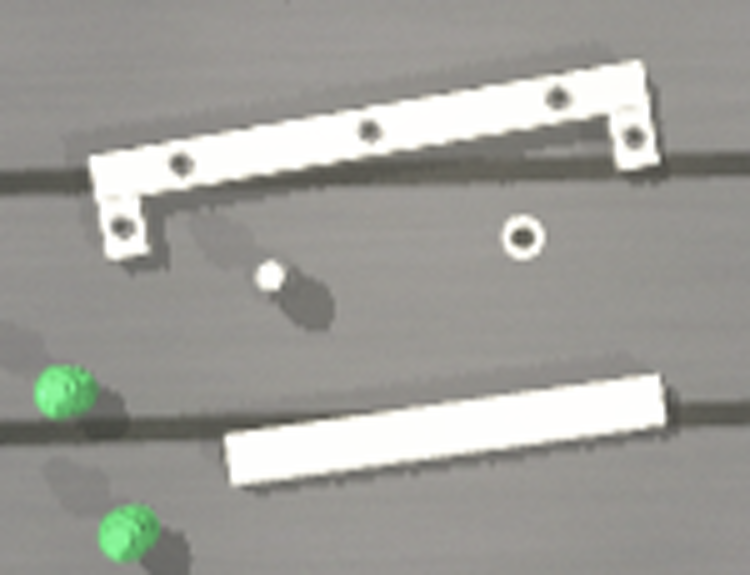

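```bash
cat >> h.py <<'E'
def frame(o,yaw):
    return np.array(o,float),np.array([[np.cos(yaw),-np.sin(yaw)],[np.sin(yaw),np.cos(yaw)]])
E
python3 - <<'E'
from h import *
p=ctrl.get_image("top")
f=lambda a,b,z:w(p,(a+.5)/5-.5+160,(b+.5)/5-.5+145,z)[:2]
L=f(148,252,30);Rr=f(618,170,30)
BL=f(90,157,36);BR=f(640,62,36)
print("stops",L,Rr,np.linalg.norm(L-Rr),"rail",BL,BR,np.linalg.norm(BL-BR))
d=(L-Rr)/np.linalg.norm(L-Rr);d2=(BL-BR)/np.linalg.norm(BL-BR)
for e in(d,d2):print("yaw",np.degrees(np.arctan2(-e[0],e[1])))
e=d+d2;e/=np.linalg.norm(e);yaw=np.arctan2(-e[0],e[1]);n=np.array([np.cos(yaw),np.sin(yaw)])
o1=(L+Rr)/2+36*n;o2=(BL+BR)/2-28*n;print("origins",o1,o2)
o,Rj=frame((o1+o2)/2,yaw)
J=lambda x:(np.array(x)-o)@Rj
print("stud",f(270,275,74),J(f(270,275,74)),"ring",J(f(523,238,0)))
T=[f(*c,30) for c in((225,437),(660,374),(667,425),(232,487))]
for c in T:print("tube",c,J(c))
print("cen",np.mean(T,0),J(np.mean(T,0)))
# green tops
for c in((66,390),(128,532)):print("green",f(*c,74),J(f(*c,74)))
# rect fit of masks with cv2
E
```

```text
stops [591.21290849 181.83677549] [ 635.0744866  -114.62644896] 299.69030929358644 rail [651.36953868 216.20915733] [ 702.40081824 -130.15272385] 350.10104859846393
yaw 8.415829980154298
yaw 8.38138267541255
origins [648.75762944  38.86328602] [649.18545365  38.93856571]
stud [572.93072497 102.1546498 ] [-65.98657272  73.68182678] ring [-66.63167485 -84.68406945]
tube [474.43534913 135.89642677] [-158.49738389  121.44788576]
tube [ 506.20370053 -136.89703552] [-166.91365075 -153.06016087]
tube [ 474.28809263 -140.23228122] [-198.97413457 -151.69807836]
tube [443.32217352 132.15031268] [-189.82405181  122.28630367]
cen [474.56232895  -2.27064432] [-178.55230526  -15.25601245]
green [506.76828644 226.6122691 ] [-113.26132662  206.46836569]
green [420.621461   190.67066526] [-203.73389716  183.4947199 ]
```

```bash
cat >> h.py <<'E'
O,RJ=frame((649,38.9),np.radians(8.4))
def J(x): return (np.array(x)[:2]-O)@RJ
def Wd(x): return O+RJ@np.array(x,float)
def go(jx,jy,z,yaw=None):
    "print delta to TCP at jig point; yaw = wanted tool yaw rel. jig, deg; shifts in tool axes as they now stand"
    s=ctrl.read_state();r=s["tool_rot"];c,q=np.cos(r[2]),np.sin(r[2])
    t=np.append(Wd((jx,jy)),z);d=t-s["eef_pos"]
    print("now jig",J(s["eef_pos"]).round(1),"z",round(s["eef_pos"][2],1),"yawJ",round(np.degrees(r[2])-8.4,1),"F",s["force"].round(1),"t",s["clock"],"w",round(s["width"],1))
    u=np.array([c*d[0]+q*d[1],q*d[0]-c*d[1],-d[2]])/30
    print("units xyz",u.round(2),"rz",None if yaw is None else round(-((yaw+8.4-np.degrees(r[2])+180)%360-180)/6,2))
E
python3 -m crank '[[[0,0,0,0,0,0.96],[0,0,0,0,0,0.96],[0,0,0,0,0,0.96],[0,0,0,0,0,0.96],[0,0,0,0,0,0.96],[0,0,0,0,0,0.96],[0,0,0,0,0,0.96],[0,0,0,0,0,0.96],[0,0,0,0,0,0.96],[0,0,0,0,0,0.96]]]' 0.5
python3 - <<'E'
from h import *
go(-173,142,150,88.3)
p=ctrl.get_image("top")
R,t,K=p["R"],p["t"],p["camera_matrix"]
for c in((66,390),(128,532),(270,275)):
    u,v=c[0]/5+160,c[1]/5+145
    for k in(0,):
        dz=p["depth"][int(v)-3:int(v)+4,int(u)-3:int(u)+4];dz=dz[dz>0]
        d=dz.min();X=np.array(R).T@(d*np.linalg.solve(K,[u,v,1])-t);print(X.round())
E
```

```text
clock: 1.33
eef_pos: [283.6, 585.0, 231.8]
tool_rot: [-3.141, -0.002, 1.638]
force: [-0.3, 0.1, 0.7]
width: 21.2
now jig [-281.7  593.6] z 231.8 yawJ 85.4 F [-0.3  0.1  0.7] t 1.3333 w 21.2
units xyz [-14.72   4.81   2.73] rz -0.48
[506. 224.  80.]
[420. 189.  78.]
[571. 101.  79.]
```

```bash
python3 -m crank '[[[0,0,0,0,0,-0.48],[-1,0.3,0,0,0,0],[-1,0.3,0,0,0,0],[-1,0.3,0,0,0,0],[-1,0.3,0,0,0,0],[-1,0.3,0,0,0,0],[-1,0.3,0,0,0,0],[-1,0.3,0,0,0,0],[-1,0.3,0,0,0,0],[-1,0.3,0,0,0,0],[-1,0.3,0,0,0,0],[-1,0.3,0,0,0,0]]]' 0.5
python3 - <<'E'
from h import *
go(-173,142,120,88.3)
E
```

```text
clock: 2.38
eef_pos: [425.3, 269.2, 229.4]
tool_rot: [3.14, -0.01, 1.736]
force: [0.2, 0.4, 0.3]
width: 21.2
now jig [-187.7  260.5] z 229.4 yawJ 91.1 F [0.2 0.4 0.3] t 2.3833 w 21.2
units xyz [-3.96  0.41  3.65] rz 0.46
```

```bash
python3 -m crank '[[[-0.8,0.1,0.5,0,0,0.46],[-0.8,0.1,0.5,0,0,0],[-0.8,0.1,0.5,0,0,0],[-0.8,0.1,0.5,0,0,0],[-0.6,0,0.5,0,0,0],[0,0,0.5,0,0,0],[0,0,0.3,0,0,0],[0,0,0,0,0,0]]]' 0.5
python3 - <<'E'
from h import *
go(-173,142,14,88.3)
p=ctrl.get_image("side");save(p,"side0.png",s=1.5)
E
```

```text
clock: 3.05
eef_pos: [460.4, 145.9, 129.1]
tool_rot: [3.128, -0.011, 1.692]
force: [-0.2, 0.4, 0.4]
width: 21.3
now jig [-170.9  133.4] z 129.1 yawJ 88.5 F [-0.2  0.4  0.4] t 3.05 w 21.3
units xyz [ 0.28 -0.08  3.84] rz 0.04
```

View pics/side0.png

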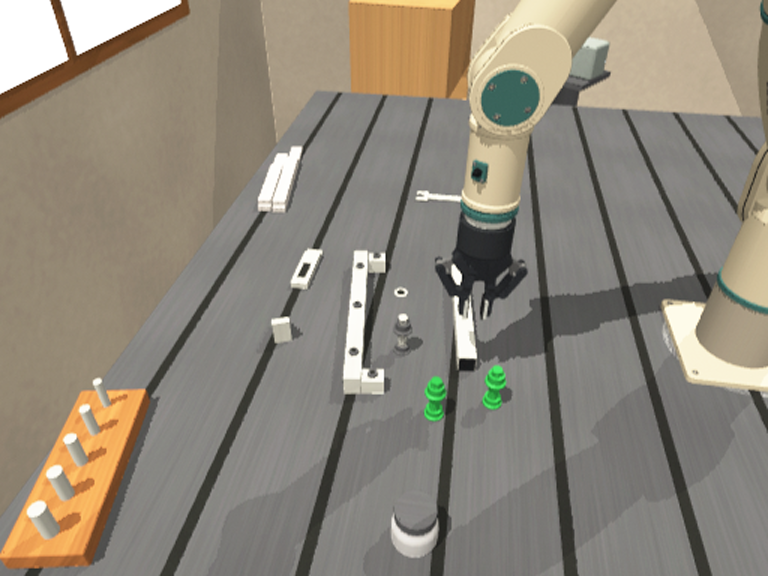

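The side view shows the tube's left end at (467,365), the grey stud at (402,333) and the gripper over the tube end. The greens at (435,398) and (495,388) are clear of the descent line.

```bash
python3 -m crank '[[[0.33,-0.08,0,0,0,0],[0,0,0.6,0,0,0],[0,0,0.6,0,0,0],[0,0,0.6,0,0,0],[0,0,0.6,0,0,0],[0,0,0.6,0,0,0],[0,0,0.5,0,0,0],[0,0,0.2,0,0,0],[0,0,0,0,0,0]]]' 0.5
python3 - <<'E'
from h import *
go(-173,142,14,88.3)
E
```

```text
clock: 3.85
eef_pos: [463.5, 178.2, 22.6]
tool_rot: [3.109, -0.023, 1.717]
force: [0.5, 0.6, 0.5]
width: 21.5
now jig [-163.1  164.9] z 22.6 yawJ 90.0 F [0.5 0.6 0.5] t 3.85 w 21.5
units xyz [-0.76 -0.33  0.29] rz 0.28
```

```bash
cat >> h.py <<'E'
from scipy.spatial.transform import Rotation as Ro
def go(jx,jy,z,yaw):
    s=ctrl.read_state();A=Ro.from_euler("xyz",s["tool_rot"]);B=Ro.from_euler("xyz",[np.pi,0,np.radians(yaw+8.4)])
    t=np.append(Wd((jx,jy)),z);e=s["eef_pos"]
    print("now jig",J(e).round(1),"z",round(e[2],1),"yawJ",round(np.degrees(s["tool_rot"][2])-8.4,1),"F(jig)",(s["force"][:2]@RJ).round(1),s["force"][2].round(1),"t",round(s["clock"],2),"w",round(s["width"],1))
    print("units",(A.inv().apply(t-e)/30).round(2),"turn",((A.inv()*B).as_rotvec()*180/np.pi/6).round(2))
E
python3 - <<'E'
from h import *
go(-173,145,14,88.3)
E
```

```text
now jig [-163.1  164.9] z 22.6 yawJ 90.0 F(jig) [0.6 0.5] 0.5 t 3.85 w 21.5
units [-0.67 -0.34  0.26] turn [ 0.31 -0.23  0.28]
```

```bash
python3 -m crank '[[[0,-0.2,0,0.31,-0.23,0.28],[-0.3,-0.15,0.1,0,0,0],[-0.3,0,0.1,0,0,0],[0,0,0,0,0,0],[0,0,0,0,0,0]]]' 0.5
python3 - <<'E'
from h import *
go(-173,145,14,88.3)
E
```

```text
clock: 4.27
eef_pos: [456.0, 163.2, 19.0]
tool_rot: [3.135, -0.003, 1.697]
force: [-0.3, 0.3, -0.4]
width: 21.2
now jig [-172.8  151.2] z 19.0 yawJ 88.8 F(jig) [-0.2  0.3] -0.4 t 4.27 w 21.2
units [-0.21 -0.    0.17] turn [ 0.06 -0.03  0.09]
```

```bash
python3 -m crank '[[[-0.2,0,0.1,0.06,-0.03,0.09],[-0.25,0,0.05,0,0,0],[-0.25,0,0,0,0,0],[-0.25,0,0,0,0,0],[-0.25,0,0,0,0,0],[-0.25,0,0,0,0,0],[-0.25,0,0,0,0,0],[0,0,0,0,0,0]]]' 0.5
python3 - <<'E'
from h import *
go(-175.5,51,14,88.3)
E
```

```text
clock: 4.93
eef_pos: [463.4, 108.3, 15.1]
tool_rot: [3.14, -0.004, 1.686]
force: [-0.1, -0.8, -0.2]
width: 21.3
now jig [-173.5   95.8] z 15.1 yawJ 88.2 F(jig) [-0.2 -0.7] -0.2 t 4.93 w 21.3
units [-1.49 -0.02  0.03] turn [ 0.02 -0.04 -0.02]
```

```bash
python3 -m crank '[[[-0.25,0,0,0,0,0],[-0.25,0,0,0,0,0],[-0.25,0,0,0,0,0],[-0.25,0,0,0,0,0],[-0.25,0,0,0,0,0],[-0.2,0,0,0,0,0],[0,0,0,0,0,0],[0.3,0,0,0,0,0],[0.3,0,0,0,0,0],[0,0,-0.8,0,0,0],[0,0,-0.9,0,0,0],[0,0,-0.9,0,0,0]]]' 0.5
cat >> h.py <<'E'
def tube(p):
    "bright blob of the tube in the top view -> jig centre, tilt (deg, + = left end leads)"
    g=p["color"].min(2)
    m=np.zeros_like(g);ok=[]
    n,l,st,c=cv2.connectedComponentsWithStats((g>215).astype(np.uint8))
    for i in range(1,n):
        if st[i,4]<200: continue
        k=(l==i).astype(np.uint8);cs,_=cv2.findContours(k,0,2);r=cv2.minAreaRect(cs[0])
        b=cv2.boxPoints(r);b=np.array([J(w(p,*q,30)) for q in b]);ce=b.mean(0)
        e=[b[1]-b[0],b[2]-b[1]];e=max(e,key=np.linalg.norm)
        if abs(ce[0])<260 and abs(ce[1])<300: print("blob",ce.round(1),"len",[round(np.linalg.norm(q),0) for q in (b[1]-b[0],b[2]-b[1])],"tilt",round(np.degrees(np.arctan(e[0]/e[1])),1),"px",c[i].round())
E
python3 - <<'E'
from h import *
go(-175.5,51,14,88.3)
p=ctrl.get_image("top");tube(p);save(p,"top2.png",(160,145,310,260),4)
E
```

```text
clock: 5.93
eef_pos: [462.2, 79.8, 90.2]
tool_rot: [-3.131, -0.003, 1.683]
force: [0.5, 0.5, 0.1]
width: 21.3
now jig [-178.8   67.8] z 90.2 yawJ 88.0 F(jig) [0.6 0.4] 0.1 t 5.93 w 21.3
units [-0.56  0.16  2.54] turn [-0.1  -0.03 -0.04]
blob [ 122.5 -156.4] len [np.float64(124.0), np.float64(35.0)] tilt 7.9 px [277. 129.]
blob [-3.1  0.1] len [np.float64(352.0), np.float64(66.0)] tilt -0.1 px [233. 172.]
blob [-179.5 -103.7] len [np.float64(268.0), np.float64(31.0)] tilt 1.7 px [277. 226.]
```

View pics/top2.png

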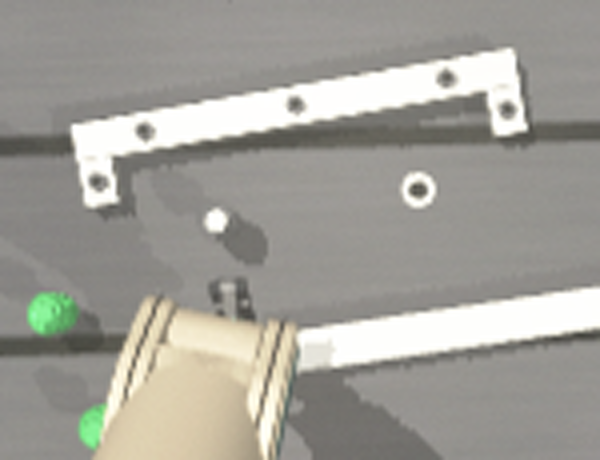

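Top view: the tube's right part is visible and its left end is at about (300,350), right of the stud at (216,221). Next I'll turn the gripper for the side push.

```bash
python3 -m crank '[[[0,0,0,0,0,-1],[0,0,0,0,0,-1],[0,0,0,0,0,-1],[0,0,0,0,0,-1],[0,0,0,0,0,-1],[0,0,0,0,0,-1],[0,0,0,0,0,-1],[0,0,0,0,0,-1],[0,0,0,0,0,-1],[0,0,0,0,0,-1],[0,0,0,0,0,-1],[0,0,0,0,0,-1]]]' -0.4
python3 -m crank '[[[0,0,0,0,0,-1],[0,0,0,0,0,-1],[0,0,0,0,0,-1],[0,0,0,0,0,0]]]' -0.4
python3 - <<'E'
from h import *
go(-228,-98,60,178.3);print(ctrl.read_state()["qpos"])
E
```

```text
clock: 6.98
eef_pos: [464.7, 92.3, 96.1]
tool_rot: [3.138, 0.005, 3.014]
force: [0.6, -1.0, 0.1]
width: 59.8
clock: 7.32
eef_pos: [463.5, 95.8, 95.3]
tool_rot: [3.139, 0.005, -2.932]
force: [0.7, 0.3, -0.4]
width: 59.8
now jig [-175.2   83.4] z 95.3 yawJ -176.4 F(jig) [0.7 0.2] -0.4 t 7.32 w 59.8
units [ 2.14 -5.93  1.15] turn [0.03 0.05 0.88]
[-0.17919559  0.60735843 -0.11901986  2.12358738  0.16385913  0.41360566
  1.3529326 ]
```

```bash
python3 -m crank '[[[0.5,-0.3,0,0.03,0.05,0.88],[0.6,-0.7,0,0,0,0],[0.6,-0.7,0,0,0,0],[0.4,-0.7,0,0,0,0],[0,-0.7,0.2,0,0,0],[0,-0.7,0.2,0,0,0],[0,-0.7,0.2,0,0,0],[0,-0.7,0.2,0,0,0],[0,-0.4,0.2,0,0,0],[0,0,0,0,0,0],[0,0,0,0,0,0]]]' -0.4
python3 - <<'E'
from h import *
go(-228,-98,9,178.3)
E
```

```text
clock: 8.23
eef_pos: [418.6, -78.3, 62.4]
tool_rot: [3.14, 0.003, -3.053]
force: [-0.1, -0.1, 0.8]
width: 59.8
now jig [-245.   -82.2] z 62.4 yawJ -183.3 F(jig) [-0.1 -0.1] 0.8 t 8.23 w 59.8
units [-0.59 -0.5   1.78] turn [ 0.02  0.03 -0.27]
```

```bash
python3 -m crank '[[[0,-0.5,0.3,0.02,0.03,-0.27],[0,0,0.5,0,0,0],[0,0,0.5,0,0,0],[0,0,0.4,0,0,0],[0,0,0,0,0,0],[0,0,0,0,0,0]]]' -0.4
python3 - <<'E'
from h import *
go(-207,-98,9,178.3)
E
```

```text
clock: 8.73
eef_pos: [420.5, -87.6, 21.1]
tool_rot: [-3.14, -0.001, -3.02]
force: [0.1, 0.7, 0.0]
width: 60.1
now jig [-244.5  -91.7] z 21.1 yawJ -181.4 F(jig) [0.2 0.7] 0.0 t 8.73 w 60.1
units [-1.26 -0.18  0.4 ] turn [-0.01 -0.01  0.05]
```

```bash
python3 -m crank '[[[-0.3,-0.1,0.15,0,0,0],[-0.3,-0.05,0.15,0,0,0],[-0.3,0,0.1,0,0,0],[-0.25,0,0,0,0,0],[-0.25,0,0,0,0,0],[-0.25,0,0,0,0,0.1],[-0.25,0,0,0,0,0.1],[-0.25,0,0,0,0,0.1],[-0.25,0,0,0,0,0.1],[0,0,0,0,0,0]]]' -0.4
python3 - <<'E'
from h import *
go(-91.5,-95,9,169)
p=ctrl.get_image("top");tube(p)
E
```

```text
clock: 9.57
eef_pos: [495.8, -81.9, 9.9]
tool_rot: [-3.138, -0.01, -3.066]
force: [0.3, 0.8, -0.0]
width: 60.0
now jig [-169.2  -97.1] z 9.9 yawJ -184.1 F(jig) [0.4 0.8] -0.0 t 9.57 w 60.0
units [-2.58  0.26  0.  ] turn [-0.04 -0.09  1.15]
blob [ 122.5 -156.4] len [np.float64(124.0), np.float64(35.0)] tilt 7.9 px [277. 129.]
blob [-3.1 -0.1] len [np.float64(352.0), np.float64(66.0)] tilt -0.1 px [234. 172.]
blob [-153.8 -202.8] len [np.float64(75.0), np.float64(37.0)] tilt 1.8 px [307. 211.]
blob [-138.4  -27.7] len [np.float64(119.0), np.float64(30.0)] tilt 4.2 px [248. 217.]
```

```bash
python3 -m crank '[[[-0.25,0.03,0,-0.04,-0.09,0.13],[-0.25,0.03,0,0,0,0.13],[-0.25,0.03,0,0,0,0.13],[-0.25,0.03,0,0,0,0.13],[-0.25,0.03,0,0,0,0.13],[-0.25,0.03,0,0,0,0.13],[-0.25,0.03,0,0,0,0.13],[-0.25,0.03,0,0,0,0.13],[-0.25,0.03,0,0,0,0.13],[0,0,0,0,0,0]]]' -0.4
python3 - <<'E'
from h import *
go(-91.5,-95,9,169)
p=ctrl.get_image("top");tube(p)
E
```

```text
clock: 10.45
eef_pos: [566.8, -72.5, 9.3]
tool_rot: [-3.14, -0.005, 3.081]
force: [-1.0, -0.1, 0.3]
width: 59.7
now jig [-97.6 -98.2] z 9.3 yawJ 168.1 F(jig) [-1.  0.] 0.3 t 10.45 w 59.7
units [-0.18  0.15  0.01] turn [-0.01 -0.05 -0.14]
blob [ 122.5 -156.4] len [np.float64(124.0), np.float64(35.0)] tilt 7.9 px [277. 129.]
blob [-2.5 -0.1] len [np.float64(352.0), np.float64(66.0)] tilt -0.3 px [232. 172.]
blob [-53.7 -13.5] len [np.float64(79.0), np.float64(28.0)] tilt 9.9 px [241. 191.]
```

```bash
python3 -m crank '[[[-0.2,0,0,0,0,-0.1],[0,0,0,0,0,0],[0.4,0,0,0,0,0],[0.5,0,0,0,0,0],[0.5,0,-0.3,0,0,0],[0.2,0,-0.6,0,0,0],[0,0,-0.8,0,0,0],[0,0,-0.8,0,0,0],[0,-0.6,0,0,0,0.5],[0,-0.8,0,0,0,0.8]]]' -0.4
python3 - <<'E'
from h import *
go(-105,-270,60,79)
p=ctrl.get_image("top");tube(p);save(p,"top3.png",(160,145,330,260),4)
E
```

```text
clock: 11.33
eef_pos: [529.4, -104.8, 88.0]
tool_rot: [3.13, 0.013, 2.967]
force: [0.2, -0.9, 0.0]
width: 60.3
now jig [-139.3 -124.7] z 88.0 yawJ 161.6 F(jig) [ 0.1 -1. ] 0.0 t 11.33 w 60.3
units [-2.6  -4.25  0.92] turn [ 0.18  0.02 13.77]
blob [ 122.5 -156.4] len [np.float64(124.0), np.float64(35.0)] tilt 7.9 px [277. 129.]
blob [-3.1 -0.1] len [np.float64(352.0), np.float64(66.0)] tilt -0.1 px [233. 172.]
blob [-63.2 -93. ] len [np.float64(30.0), np.float64(233.0)] tilt 11.0 px [264. 190.]
```

View pics/top3.png

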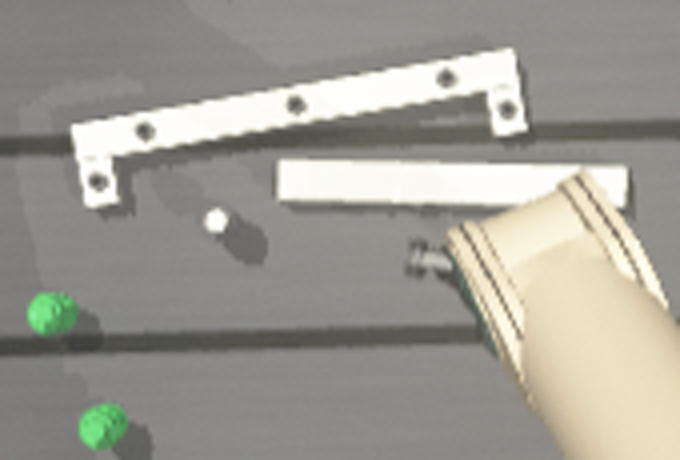

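The tube lies from (278,160) to (630,167) at about 11° to the rail, with its left end just right of the stud at (216,221). I'll compute its corners.

Run:
```python
from h import *
p=ctrl.get_image("top")
T=[J(w(p,(a+.5)/4-.5+160,(b+.5)/4-.5+145,30)) for a,b in((277.5,159),(630,166.5),(628.5,208),(276.5,201))]
print(np.round(T,1),np.mean(T,0))
```

```text
[[ -24.8   21.4]
 [ -78.4 -250.9]
 [-110.4 -243.8]
 [ -57.3   27.7]] [ -67.70475396 -111.40632072]
```

```bash
python3 -m crank '[[[0,-0.9,0,0.18,0,0],[0,-0.9,0,0,0,0],[0,-0.9,0,0,0,0],[0,-0.9,0,0,0,0],[0,-0.6,0,0,0,0],[0,0,0,0,0,1],[0,0,0,0,0,1],[0,0,0,0,0,1],[0,0,0,0,0,1],[0,0,0,0,0,1],[0,0,0,0,0,1],[0,0,0,0,0,1]]]' 0.5
python3 -m crank '[[[0,0,0,0,0,1],[0,0,0,0,0,1],[0,0,0,0,0,1],[0,0,0,0,0,1],[0,0,0,0,0,1],[0,0,0,0,0,1],[0,0,0,0,0,0.5],[0,0,0,0,0,0],[0,0,0,0,0,0]]]' 0.5
python3 - <<'E'
from h import *
go(-99,-271,60,79)
E
```

```text
clock: 12.43
eef_pos: [515.9, -236.1, 87.7]
tool_rot: [3.122, 0.027, 2.211]
force: [-0.7, -0.1, -0.4]
width: 21.4
clock: 13.18
eef_pos: [524.3, -230.0, 87.1]
tool_rot: [3.097, 0.007, 1.512]
force: [-0.2, 0.3, -0.5]
width: 21.4
now jig [-162.7 -247.8] z 87.1 yawJ 78.2 F(jig) [-0.1  0.3] -0.5 t 13.18 w 21.4
units [-0.32  2.19  1.01] turn [ 0.43  0.07 -0.13]
```

```bash
python3 -m crank '[[[-0.3,0,0,0.43,0.07,-0.13],[-0.3,0.4,0,0,0,0],[-0.1,0.5,0,0,0,0],[0,0.5,0,0,0,0],[0,0.5,0,0,0,0],[0,0.2,0,0,0,0],[0,0,0,0,0,0],[0,0,0,0,0,0]]]' 0.5
python3 - <<'E'
from h import *
go(-99,-271,12,79)
E
```

```text
clock: 13.85
eef_pos: [589.0, -251.8, 85.7]
tool_rot: [-3.14, -0.002, 1.545]
force: [0.0, 0.2, -0.2]
width: 21.2
now jig [-101.8 -278.9] z 85.7 yawJ 80.1 F(jig) [0.  0.2] -0.2 t 13.85 w 21.2
units [0.27 0.05 2.46] turn [-0.01 -0.02  0.19]
```

```bash
python3 -m crank '[[[0,0.05,0.4,0,0,0.19],[0,0,0.4,0,0,0],[0,0,0.4,0,0,0],[0,0,0.4,0,0,0],[0,0,0.4,0,0,0],[0,0,0.3,0,0,0],[0,0,0,0,0,0],[0,0,0,0,0,0]]]' 0.5
python3 - <<'E'
from h import *
go(-99,-271,12,79)
E
```

```text
clock: 14.52
eef_pos: [584.4, -250.9, 6.6]
tool_rot: [-3.132, -0.004, 1.524]
force: [0.6, 0.1, 0.4]
width: 21.4
now jig [-106.2 -277.3] z 6.6 yawJ 78.9 F(jig) [ 0.6 -0. ] 0.4 t 14.52 w 21.4
units [ 0.25  0.19 -0.18] turn [-0.09 -0.04 -0.01]
```

```bash
python3 -m crank '[[[0.1,0.19,-0.15,-0.09,-0.04,0],[0.25,0,0,0,0,0],[0.25,0,0,0,0,0],[0.25,0,0,0,0,0],[0.25,0,0,0,0,0],[0.25,0,0,0,0,0],[0.25,0,0,0,0,0],[0.25,0,0,0,0,0],[0.25,0,0,0,0,0],[0,0,0,0,0,0]]]' 0.5
python3 - <<'E'
from h import *
go(-75,-151,12,79)
p=ctrl.get_image("top");tube(p);save(p,"top4.png",(160,145,330,260),4)
E
```

```text
clock: 15.35
eef_pos: [595.4, -183.5, 13.8]
tool_rot: [3.137, 0.004, 1.524]
force: [-0.1, -0.1, -0.3]
width: 21.1
now jig [ -85.5 -212.2] z 13.8 yawJ 78.9 F(jig) [-0.2 -0. ] -0.3 t 15.35 w 21.1
units [ 2.07 -0.05  0.05] turn [ 0.04  0.04 -0.01]
blob [ 122.5 -156.4] len [np.float64(124.0), np.float64(35.0)] tilt 7.9 px [277. 129.]
blob [-3.1 -0. ] len [np.float64(352.0), np.float64(66.0)] tilt -0.1 px [232. 172.]
blob [-56.3 -59.7] len [np.float64(32.0), np.float64(264.0)] tilt 11.3 px [256. 190.]
```

View pics/top4.png

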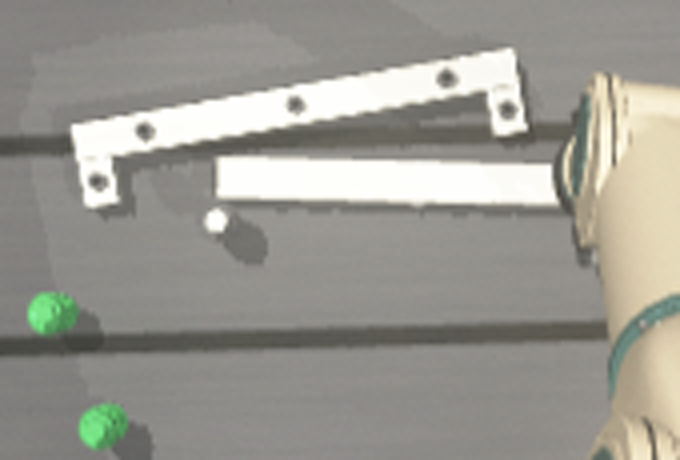

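The tube's left end, at (217,157) to (217,198), is passing behind the stud at (216,221) with clearance. I'll carry on along the axis.

```bash
python3 -m crank '[[[0.25,0,0,0.04,0.04,0],[0.25,0,0,0,0,0],[0.25,0,0,0,0,0],[0.25,0,0,0,0,0],[0.25,0,0,0,0,0],[0.25,0,0,0,0,0],[0.25,0,0,0,0,0],[0.22,0,0,0,0,0],[0,0,0,0,0,0]]]' 0.5
python3 - <<'E'
from h import *
go(-75,-151,12,79)
p=ctrl.get_image("top");tube(p)
E
```

```text
clock: 16.15
eef_pos: [598.5, -121.7, 13.9]
tool_rot: [3.141, 0.003, 1.521]
force: [-0.4, -1.1, 0.3]
width: 21.6
now jig [ -73.5 -151.5] z 13.9 yawJ 78.8 F(jig) [-0.6 -1. ] 0.3 t 16.15 w 21.6
units [ 0.01 -0.05  0.06] turn [ 0.01  0.03 -0.04]
blob [ 122.5 -156.4] len [np.float64(124.0), np.float64(35.0)] tilt 7.9 px [277. 129.]
blob [ 0.8 -0. ] len [np.float64(353.0), np.float64(65.0)] tilt -1.5 px [227. 172.]
blob [-43.3   2.1] len [np.float64(32.0), np.float64(259.0)] tilt 11.6 px [235. 189.]
```

```bash
python3 -m crank '[[[-0.4,0,0,0,0,0],[-0.5,0,0,0,0,0],[-0.3,0,-0.4,0,0,0],[0,0,-0.8,0,0,0],[0,0,-0.8,0,0,0],[0,0,-0.8,0,0,0],[0,-0.7,0,0,0,0],[0,-0.7,0,0,0,0],[0,-0.5,0,0,0,0],[0,0,0,0,0,-1],[0,0,0,0,0,-1],[0,0,0,0,0,-1]]]' 0.5
python3 -m crank '[[[0,0,0,0,0,-1],[0,0,0,0,0,-1],[0,0,0,0,0,-1],[0,0,0,0,0,-1],[0,0,0,0,0,-1],[0,0,0,0,0,-1],[0,0,0,0,0,-1],[0,0,0,0,0,-1],[0,0,0,0,0,-1],[0,0,0,0,0,-1],[0,0,0,0,0,-1],[0,0,0,0,0,-1]]]' -0.4
python3 - <<'E'
from h import *
go(-110,-40,90,180)
p=ctrl.get_image("top");tube(p);save(p,"top5.png",(160,145,330,260),4)
E
```

```text
clock: 17.2
eef_pos: [534.0, -176.2, 102.2]
tool_rot: [-3.14, 0.007, 1.828]
force: [0.0, 0.1, -0.9]
width: 21.3
clock: 18.2
eef_pos: [527.8, -204.5, 103.2]
tool_rot: [-3.125, 0.001, 3.119]
force: [-0.1, -0.6, -0.4]
width: 60.0
now jig [-155.5 -223.1] z 103.2 yawJ 170.3 F(jig) [-0.2 -0.6] -0.4 t 18.2 w 60.0
units [-0.46  6.28  0.34] turn [-0.15 -0.01 -1.62]
blob [ 122.5 -156.4] len [np.float64(124.0), np.float64(35.0)] tilt 7.9 px [277. 129.]
blob [-3.1 -0.1] len [np.float64(352.0), np.float64(66.0)] tilt -0.1 px [234. 172.]
blob [-44.6  -4. ] len [np.float64(32.0), np.float64(271.0)] tilt 11.6 px [237. 189.]
blob [-152.  -299.4] len [np.float64(99.0), np.float64(63.0)] tilt -39.0 px [339. 204.]
```

View pics/top5.png

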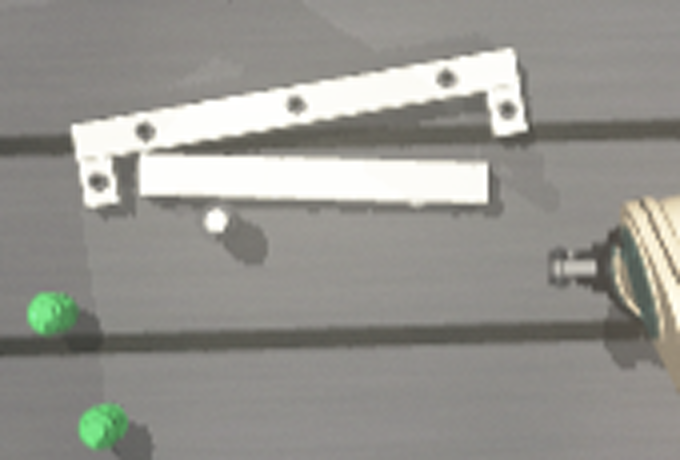

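Top view: the tube runs from (140,155) to (490,160), with its left end behind the stud. The right end would clear the right stop at (493,133) by only about 4 mm once swung, so I'll nudge the tube about 8 mm further left first.

```bash
python3 -m crank '[[[0,0,0,-0.15,0,0],[-0.6,0,0,0,0,0.2],[-0.6,0,0,0,0,0],[-0.6,0.1,0,0,0,0],[-0.4,0.1,0.3,0,0,0],[0,0,0.5,0,0,0],[0,0,0.5,0,0,0],[0,0,0.5,0,0,0],[0,0,0.4,0,0,0],[0,0,0,0,0,0],[0,0,0,0,0,0]]]' -0.4
python3 - <<'E'
from h import *
go(-84.5,-201.5,9,169)
E
```

```text
clock: 19.17
eef_pos: [591.8, -223.0, 34.0]
tool_rot: [-3.136, 0.001, 3.053]
force: [0.5, -0.5, -0.4]
width: 59.6
now jig [ -94.8 -250.8] z 34.0 yawJ 166.5 F(jig) [ 0.4 -0.5] -0.4 t 19.17 w 59.6
units [0.05 1.68 0.82] turn [-0.05  0.   -0.41]
```

```bash
python3 -m crank '[[[0,0,0.4,0,0,-0.41],[0,0.3,0.3,0,0,0],[0,0.4,0,0,0,0],[0,0.4,0,0,0,0],[0,0.3,0,0,0,0],[0,0,0,0,0,0],[0,0,0,0,0,0]]]' -0.4
python3 - <<'E'
from h import *
go(-83,-194,9,169)
p=ctrl.get_image("top");tube(p)
E
```

```text
clock: 19.75
eef_pos: [594.9, -175.9, 13.0]
tool_rot: [-3.137, 0.003, 3.1]
force: [-1.0, -0.3, 0.5]
width: 59.6
now jig [ -84.9 -204.6] z 13.0 yawJ 169.2 F(jig) [-1.  -0.2] 0.5 t 19.75 w 59.6
units [0.01 0.36 0.13] turn [-0.04  0.03  0.03]
blob [ 122.5 -156.4] len [np.float64(124.0), np.float64(35.0)] tilt 7.9 px [277. 129.]
blob [-3.1 -0.1] len [np.float64(352.0), np.float64(66.0)] tilt -0.1 px [233. 172.]
blob [-44.6  -4. ] len [np.float64(32.0), np.float64(271.0)] tilt 11.6 px [238. 189.]
```

Push about 25 mm: roughly 17 mm of standoff plus 8 mm of travel.

```bash
python3 -m crank '[[[0,0.15,0.12,0,0,0],[0,0.2,0,0,0,0],[0,0.2,0,0,0,0],[0,0.15,0,0,0,0],[0,0.15,0,0,0,0],[0,0,0,0,0,0]]]' -0.4
python3 - <<'E'
from h import *
go(-83,-178,9,169)
p=ctrl.get_image("top");tube(p);save(p,"top6.png",(160,145,330,260),4)
E
```

```text
clock: 20.3
eef_pos: [596.7, -150.6, 9.9]
tool_rot: [-3.134, 0.005, 3.097]
force: [-0.0, -0.4, 0.9]
width: 59.7
now jig [ -79.4 -179.8] z 9.9 yawJ 169.1 F(jig) [-0.1 -0.4] 0.9 t 20.3 w 59.7
units [0.13 0.04 0.03] turn [-0.07  0.05  0.01]
blob [ 122.5 -156.4] len [np.float64(124.0), np.float64(35.0)] tilt 7.9 px [277. 129.]
blob [-1.5 -0.1] len [np.float64(352.0), np.float64(65.0)] tilt -0.7 px [232. 172.]
blob [-42.9   4.9] len [np.float64(32.0), np.float64(264.0)] tilt 11.7 px [234. 189.]
```

View pics/top6.png

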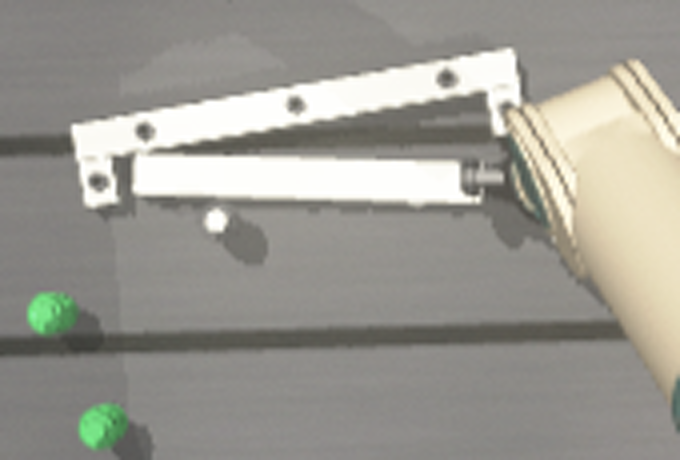

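The left end moved from column 140 to 134 and the right end from 490 to 482, about 6 mm, so both stops now have room. I'll back off and set up the swing push.

```bash
python3 -m crank '[[[0,-0.3,0,0,0,0],[0,-0.3,0,0,0,0],[0.6,-0.1,0,0,0,-0.6],[0.6,0,0,0,0,-0.6],[0.6,0,0,0,0,-0.6],[0.1,0.2,0,0,0,0],[0,0.6,0,0,0,0],[0,0.7,0,0,0,0],[0,0.7,0,0,0,0],[0,0.7,0,0,0,0],[0,0,0,0,0,0],[0,0,0,0,0,0]]]' -0.4
python3 - <<'E'
from h import *
go(-120,-40,9,180)
E
```

```text
clock: 21.35
eef_pos: [528.0, -96.1, 8.5]
tool_rot: [-3.13, 0.011, -3.013]
force: [-0.0, -1.4, -0.0]
width: 59.5
now jig [-139.4 -115.9] z 8.5 yawJ -181.0 F(jig) [-0.2 -1.4] -0.0 t 21.35 w 59.5
units [-0.6   2.54 -0.04] turn [-0.11  0.1  -0.17]
```

```bash
python3 -m crank '[[[0,0.4,0,-0.11,0.1,-0.17],[0,0.7,0,0,0,0],[0,0.7,0,0,0,0],[0,0.5,0,0,0,0],[0,0,0,0,0,0],[-0.4,0,0,0,0,0],[-0.4,0,0,0,0,0],[-0.4,0,0,0,0,0],[-0.25,0,0,0,0,0],[-0.2,0,0,0,0,0],[0,0,0,0,0,0]]]' -0.4
python3 - <<'E'
from h import *
go(-41,-40,9,180)
p=ctrl.get_image("top");tube(p)
E
```

```text
clock: 22.27
eef_pos: [573.2, -26.4, 7.7]
tool_rot: [3.141, -0.002, -3.009]
force: [0.8, -0.4, -0.1]
width: 59.9
now jig [-84.6 -53.5] z 7.7 yawJ -180.8 F(jig) [ 0.7 -0.5] -0.1 t 22.27 w 59.9
units [-1.45  0.47 -0.05] turn [ 0.01 -0.02 -0.13]
blob [ 122.5 -156.4] len [np.float64(124.0), np.float64(35.0)] tilt 7.9 px [277. 129.]
blob [-3.1 -0.1] len [np.float64(352.0), np.float64(66.0)] tilt -0.1 px [233. 172.]
blob [-31.1  60.6] len [np.float64(151.0), np.float64(28.0)] tilt 9.9 px [215. 188.]
```

```bash
python3 -m crank '[[[-0.15,0.03,0,0,0,-0.13],[-0.15,0.03,0,0,0,0],[-0.15,0.03,0,0,0,0],[-0.15,0.03,0,0,0,0],[-0.15,0.03,0,0,0,0],[-0.15,0.03,0,0,0,0],[-0.15,0.03,0,0,0,0],[0,0,0,0,0,0]]]' -0.4
python3 - <<'E'
from h import *
go(-41,-40,9,180)
p=ctrl.get_image("top");tube(p);save(p,"top7.png",(160,145,330,260),4)
E
```

```text
clock: 22.98
eef_pos: [599.9, -19.3, 6.1]
tool_rot: [-3.137, -0.014, -2.996]
force: [-0.3, -0.0, 0.8]
width: 59.7
now jig [-57.1 -50.4] z 6.1 yawJ -180.1 F(jig) [-0.3  0. ] 0.8 t 22.98 w 59.7
units [-0.53  0.35 -0.1 ] turn [-0.04 -0.13 -0.01]
blob [ 122.5 -156.4] len [np.float64(124.0), np.float64(35.0)] tilt 7.9 px [277. 129.]
blob [  -3.  -138.8] len [np.float64(74.0), np.float64(66.0)] tilt -0.2 px [279. 166.]
blob [-2.7 66.5] len [np.float64(218.0), np.float64(65.0)] tilt -0.5 px [205. 177.]
blob [-25.   73.5] len [np.float64(134.0), np.float64(30.0)] tilt 2.1 px [212. 187.]
```

View pics/top7.png

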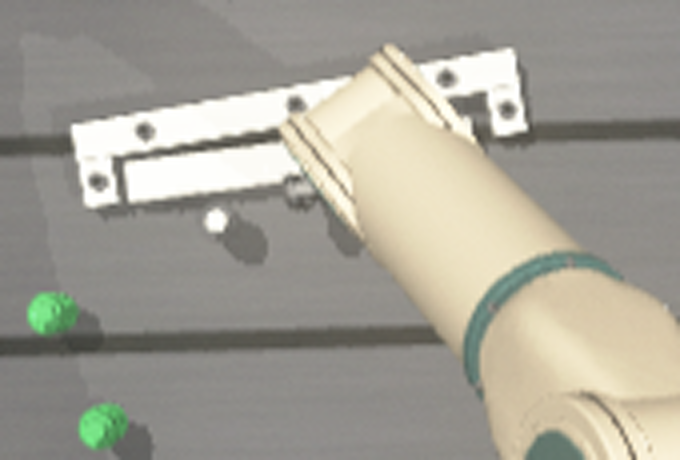

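The tube is inside the bay: left end at (125,158) next to the left stop's edge at 118, tilt now about 2°. I'll push on to the rail.

```bash
python3 -m crank '[[[-0.12,0,-0.1,-0.04,-0.13,0],[-0.12,0,0,0,0,0],[-0.12,0,0,0,0,0],[-0.12,0,0,0,0,0],[-0.1,0,0,0,0,0],[0,0,0,0,0,0]]]' -0.4
python3 - <<'E'
from h import *
go(-41,0,9,180)
p=ctrl.get_image("top");tube(p)
E
```

```text
clock: 23.53
eef_pos: [615.8, -15.6, 8.9]
tool_rot: [3.14, -0.004, -2.994]
force: [-1.8, -0.4, 0.5]
width: 59.9
now jig [-40.8 -49.1] z 8.9 yawJ -179.9 F(jig) [-1.8 -0.1] 0.5 t 23.53 w 59.9
units [ 0.    1.64 -0.  ] turn [ 0.01 -0.03  0.01]
blob [ 122.5 -156.4] len [np.float64(124.0), np.float64(35.0)] tilt 7.9 px [277. 129.]
blob [  -3.  -140.6] len [np.float64(70.0), np.float64(66.0)] tilt -0.2 px [281. 166.]
blob [-1.5 90.6] len [np.float64(171.0), np.float64(65.0)] tilt -1.5 px [205. 181.]
```

```bash
python3 -m crank '[[[-0.1,0,0,0,0,0],[-0.1,0,0,0,0,0],[0,0,0,0,0,0]]]' -0.4
python3 -m crank '[[[0.4,0,0,0,0,0],[0.3,0,0,0,0,0],[0,0.5,0,0,0,0],[0,0.5,0,0,0,0],[0,0.2,0,0,0,0],[0,0,0,0,0,0],[-0.2,0,0,0,0,0],[-0.2,0,0,0,0,0],[-0.15,0,0,0,0,0],[-0.1,0,0,0,0,0],[0,0,0,0,0,0]]]' -0.4
python3 - <<'E'
from h import *
go(-41,-12,9,180)
p=ctrl.get_image("top");tube(p)
E
```

```text
clock: 23.83
eef_pos: [616.3, -15.3, 8.4]
tool_rot: [3.141, -0.015, -2.993]
force: [0.7, 0.1, 1.3]
width: 60.2
clock: 24.75
eef_pos: [610.9, 19.4, 9.4]
tool_rot: [3.141, -0.014, -2.996]
force: [0.3, 0.6, -0.2]
width: 59.9
now jig [-40.5 -13.7] z 9.4 yawJ -180.1 F(jig) [0.4 0.6] -0.2 t 24.75 w 59.9
units [0.02 0.06 0.01] turn [ 0.   -0.13 -0.01]
blob [ 122.5 -156.4] len [np.float64(124.0), np.float64(35.0)] tilt 7.9 px [277. 129.]
blob [   0.  -114.2] len [np.float64(127.0), np.float64(66.0)] tilt 3.5 px [272. 168.]
blob [ -2.1 114. ] len [np.float64(124.0), np.float64(65.0)] tilt -1.5 px [198. 182.]
```

```bash
python3 -m crank '[[[-0.25,0,0,0,0,0],[-0.25,0,0,0,0,0]]]' -0.4
python3 -m crank '[[[0.3,0,0,0,0,0],[0.5,0,0,0,0,0],[0.6,0,0,0,0,0],[0.6,0,0,0,0,0],[0.6,0,-0.4,0,0,0],[0,0,-0.9,0,0,0],[0,0,-0.9,0,0,0],[0.9,-0.5,0,0,0,0],[0.9,-0.9,0,0,0,0],[0,-0.9,0,0,0,0],[0,-0.9,0,0,0,0],[0,0,0,0,0,0]]]' -0.4
python3 - <<'E'
from h import *
go(-41,-12,9,180)
p=ctrl.get_image("top");tube(p);save(p,"top8.png",(170,145,300,240),6)
E
```

```text
clock: 24.97
eef_pos: [610.9, 18.5, 7.3]
tool_rot: [-3.138, -0.045, -2.996]
force: [-18.3, -0.8, 11.9]
width: 59.8
clock: 25.97
eef_pos: [503.5, -102.7, 82.5]
tool_rot: [-3.136, -0.03, -3.001]
force: [-0.4, -0.6, -0.3]
width: 59.9
now jig [-164.6 -118.9] z 82.5 yawJ -180.3 F(jig) [-0.5 -0.6] -0.3 t 25.97 w 59.9
units [-4.17  3.6   2.31] turn [-0.05 -0.28 -0.05]
blob [ 122.5 -156.4] len [np.float64(124.0), np.float64(35.0)] tilt 7.9 px [277. 129.]
blob [-3.1 -0.1] len [np.float64(352.0), np.float64(66.0)] tilt -0.1 px [233. 176.]
```

View pics/top8.png

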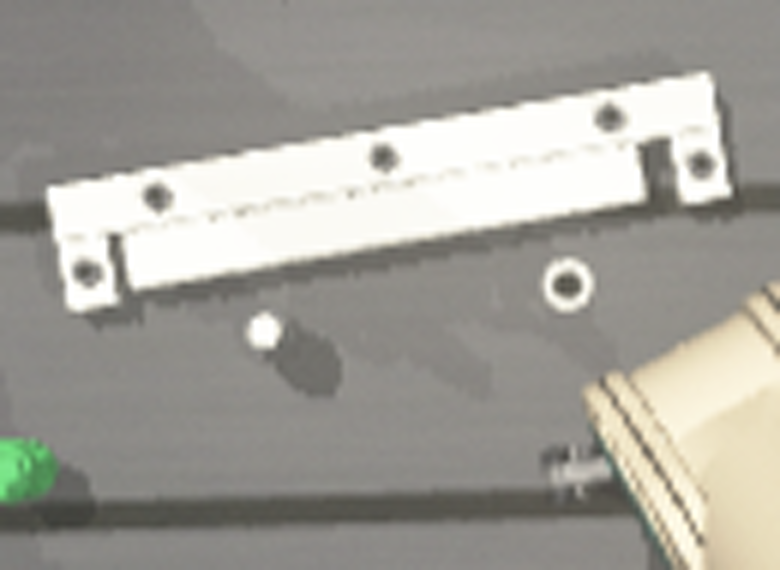

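The tube lies between the stops with gaps at (118,262) and (657,172), and a thin, even seam along the rail. I'll check numerically and hand in.

Run:
```python
from h import *
p=ctrl.get_image("top")
for a,b in((131,291),(645,203),(121,236),(638,145)):print(J(w(p,(a+.5)/6-.5+170,(b+.5)/6-.5+145,30)).round(1))
# outer edge profile: sub-pixel threshold crossing along jig -x at several y
g=p["color"].min(2).astype(np.float32)
for y in range(-125,126,25):
    xs=np.arange(-45,-20,.25)
    v=[cv2.remap(g,*[np.float32([[c]]) for c in px(p,np.append(Wd((x,y)),30))],1)[0,0] for x in xs]
    print(y,xs[np.argmax(np.array(v)>200)],end="; ")
for q in["strap","step_block","wrench","jar"]:
    for r in ctrl.search_frame(q,p)[:1]: print(q,np.round(r["extent"][:2]))
```

```text
[-31.5 142. ]
[ -32.3 -130.9]
[ -2.2 142.5]
[  -1.6 -132.7]
-125 -30.25; -100 -30.0; -75 -29.5; -50 -30.0; -25 -29.5; 0 -29.0; 25 -29.5; 50 -29.0; 75 -30.25; 100 -30.0; 125 -29.5; strap [277. 130.]
step_block [218. 133.]
wrench [384. 216.]
jar [108. 222.]
```

Outer face is at x = -29 to -30 mm along the whole length, so it is flush. The ends are at about y = +142 and -132, inside the stops. The bystanders are unmoved to within detector noise.

```bash
python3 -c "
from cell import ctrl
print(ctrl.finish_job())"
```

```text
the job is handed in; nothing more can be done
None
```

The tube is in the bay, flat against the back rail along its length and between the two end stops. I handed the job in at about 26 s. It was only pushed, never gripped or lifted.

**How it went:**
1. I pushed the left end face to shift the tube right, clear of the grey stud.
2. I pushed the side with the open fingers to bring it forward, tilted about 11° with the left end leading.
3. I pushed the right end along the tube's axis so the left end went in behind the stud, plus one nudge of about 6 mm for clearance at the right stop.
4. I swung the right end in and pressed the tube against the rail. The highest force I read was about 22 N, in that press.

**Last checks, from the top camera:**
- **Against the rail:** the outer face was 29 to 30 mm from the rail face at all 11 points checked (30 mm is home). Hand-picked corners read about 2 mm further out, which is within the calibration error.
- **Between the stops:** the ends were at about +142 and -132 mm, inside the ±150 mm stops. That is about 5 mm off-centre to the left.
- **Bystanders:** the strap, step block, wrench and jar were each within 2 pixels of where they started. I put that down to detector noise.
- **Stud and look-alikes:** the stud and the green look-alikes showed no change in the pictures, but I did not measure them.
- **Robot:** the arm was clear of everything at hand-in.

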